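# Put the overhauled gear shaft away in its drawer

### The job

Take the steel gear shaft off its sloping rest, drawing it out from under the gauge bar, and lay it gently, lengthwise and flat, in the middle lane of the open red drawer; let go of it there without dropping it. Then slide the drawer fully shut without slamming it. Leave the other things on the bench where they are.

Things in the scene. Friction and masses are not known exactly. Their poses are not given: they have to be found in the camera images.
- shaft: Steel shaft, 145 mm long, with two gears and a brass stub. Origin on its axis midway between the gears, x along the axis towards the stub. Bare shaft 28 mm diameter from x = -40 to +40 mm (grip here); gears 44 mm diameter from -60 to -40 and +40 to +60; stub 20 mm diameter from +60 to +85. About 0.55 kg. Starts on the rest, sloping 35 degrees, stub end up and away from the robot.
- rest: Fixed grey ramp on a green plate 180 x 250 x 12 mm, left or right of the drawer. Origin on the bench midway between the posts; x points horizontally up the slope, z up. Ramp 66 mm wide, rising 35 degrees to +x, middle of its face 74 mm above the origin; stop 22 mm high at the low end; 8 mm high white chocks beside the gears only. Posts 16 mm thick at y = -115 and +115 mm carry the gauge bar.
- bar (a point): Middle of the level gauge bar, 14 mm thick, along the rest's y, 232 mm above the bench, right above the shaft: a vertical gripper cannot reach under it, but one tilted about 35 degrees, square to the shaft with its body towards the robot, passes in front of it. A dial gauge, 56 mm wide, is clamped on the bar's far (+x) side at y = +75 mm.
- cabinet: Fixed dark steel bench-top cabinet, 225 deep (x) x 210 wide (y) x 105 mm high. Origin at the bottom edge's middle of its front face; x points from the front into the cabinet, y to the left. The drawer comes out of the front towards -x, the robot.
- drawer (a joint): How far the drawer is open, in m: 0 fully shut, 0.205 at the stop; starts 0.175 to 0.195. A push of a few newtons slides it.
- lane (a point): Point on the lane floor, on its middle line, 20 mm above the bench, 80 mm behind the red panel's inner face; moves with the drawer, axes as the cabinet's. Lane along x, 36 mm wide, between 8 mm high blue foam; in it the shaft's axis lies 22 mm above the floor. Drawer inside 204 long, 168 wide, side walls 40 mm above the floor. Only as much as the joint value is uncovered.
- handle (a point): Middle of the drawer's steel bar handle, level, 10 mm thick, 90 mm long, 28 mm in front of the outer face of the red front panel, 64 mm above the bench; axes as the cabinet's. The panel is 15 mm thick and 210 mm wide, its top 89 mm above the bench.
- housing: Fixed yellow round gear housing, 204 mm diameter, 108 mm high, on the other side of the drawer from the rest. Origin at the centre of its underside.
- wrench: Loose wrench, 170 mm long, lying crosswise on the cabinet's top. Origin under its middle. To be left alone.
- jar: Loose clear jar with teal lid, 90 mm diameter, 150 mm high; origin at the centre of its underside. To be left alone.
- wire_spool: Loose aluminium wire spool, 84 mm diameter, 65 mm high; origin at the centre of its underside. To be left alone.
- ring_gear: Loose dark ring gear, 90 mm diameter, 20 mm high, lying flat; origin at the centre of its underside. To be left alone.
- screwdriver: Loose red screwdriver, 190 mm long, lying flat; origin under its middle. To be left alone.
- carton: Loose cardboard carton with parts envelopes, 160 x 160 mm, about 95 mm high; origin at the centre of its underside. To be left alone.

How it is judged:
By the outcome, as a careful person would: the job done as asked, in the order asked, and still so for the second after the job is handed in, with the robot touching nothing.
It also fails if it takes over 61 s, if anything falls off the work surface, if the arm or the gripper's body presses on something with over 40 N, if the wrist force passes 120 N, or if a joint passes its speed limit or range.

### The arm

A 7-joint arm with a two-finger parallel gripper is mounted at the origin on the work surface. World frame = base frame: x ahead of the robot, y to its left, z up, the work surface at z = 0. Lengths are in m, angles in rad, forces in N, time in s.
With the tool pointing down it reaches from about 0.375 to 0.925 m from the base axis. Payload 3.1 kg.
Tool frame: the origin (TCP) lies at the very end of the fingers, on their centre line; the grasp point (between the pads) lies 19 mm behind it; z points along the fingers, y is the line along which they close (so a half turn about z gives the same grasp; the last joint's range is limited). The gripper opens to 85 mm and grips with 20 to 120 N. Pads are 22 mm wide; open, the fingers measure 114 mm over their backs; the gripper's body (76 mm by 85 mm) begins 54 mm behind the grasp point. The pads swing forward as they close: fully open they stand 13 mm farther back than shut.
Start: joints at [-1.363, 0.383, 0.044, 1.598, -0.018, 1.161, -0.05], TCP at [0.196, 0.62, 0.231] pointing down, gripper open.
Joint ranges: [-2.61, 2.61], [-0.41, 2.15], [-1.48, 1.57], [0, 2.5], [-1.57, 4.71], [0.05, 1.97], [-2.85, 2.85]. Speed limits (rad/s): [2.79, 2.79, 3.14, 3.14, 3.14, 3.14, 3.14].

### API

Orientations are given as [roll, pitch, yaw] about the fixed x, y, z axes, in that order (R = Rz(yaw) Ry(pitch) Rx(roll)).
In Python, from station import sense, grab_frame, calibration, finish_job gives the robot as it stands. The module is installed in compiled form; this text tells all that it offers.
- The arm moves only by the shell command python3 -m pendant 'ROWS' [FORCE]. ROWS is a JSON object of lists of equal length, an entry for each row: "offset": the shift along the tool's x, y, z each as a share of 40 mm, from -1 to 1, a list of three; "rot": the turn, a rotation vector about the tool's x, y, z each as a share of 5 degrees, from -1 to 1, a list of three; "gripper": the finger opening in mm, from 0 to 85.4. A call has 1 to 5 rows; each row shifts and turns the commanded pose from where the row before left it, along the tool's axes as they then stand; what a row does not reach is not made up. A row lasts 1/8 s, in which the tool goes at most 62.5 mm and 10.7 degrees, less where a joint would pass 70% of its speed; a pose out of reach is approached as far as the arm can. A call with a number of a shift or a turn outside -1 to 1 is refused whole. A call with a gripper value outside its range is refused whole. The fingers move at their own pace and stop on an object; FORCE is the grip in N (left out, the last holds). Time passes only in rows, so rows that do not move let the fingers close. It gives the time, the measured TCP pose, the force, the opening and the grip force at its end, in the units of the state.
- sense(): the state, without advancing time (a new reading comes with each control period).
- grab_frame(name): name is "scene" or "top" or "wrist"; returns the picture (384x512x3 uint8, red, green, blue); there is no depth.
- calibration(name): a dict with "K" (3x3 intrinsics, pixels), "R" (3x3) and "t" (3): a world point X has camera coordinates R X + t; the wrist camera has in their place "T_tool_cam" (4x4, takes a point from camera to tool coordinates, whose origin is the TCP and whose axes are the flange's). Camera axes: x right, y down, z forward; pixel columns grow to the right and rows downward; lengths in m; the calibration is good to about 2 mm. A picture is of the moment at which its call begins: read the wrist's pose just before it. calibration takes no time and is no camera call.
- finish_job(): hands the job in; it is judged then, once.
The state is a dict: "clock": time; "joint_pos": joint angles; "dq": joint speeds; "effort": joint torques, N m; "eef_pos": TCP position; "tool_rot": TCP orientation; "contact_force": force on the tool from outside, world axes, zero at the start; "wrist_torque": the same for the moment, N m; "finger_gap": finger opening in m; "finger_force": force on a finger pad.
Only numpy, scipy, OpenCV 4.12 (cv2) and the standard library are available. Lean on these libraries where they do the work, as an engineer would, in place of code of your own. Each camera call takes 0.05 s, during which the arm holds its last target. There are 200 camera calls.

## Working session

There is one attempt and no reset: what is moved stays moved. The work goes in short steps, Python scripts to look and compute and a shell command to move; the robot and the scene stay as the last step left them, time stands still between calls to the robot, and variables do not carry over. Pictures are saved under pics/ and viewed, at most 10 in all, crops included, and the job is handed in when it is done.

```bash
mkdir -p pics; python3 - <<'E'
from station import *
import cv2,numpy as np
s=sense();print({k:np.round(v,3).tolist() for k,v in s.items()})
for n in("scene","top"):
    im=grab_frame(n);np.save(f"pics/{n}0.npy",im);cv2.imwrite(f"pics/{n}0.png",cv2.resize(im[:,:,::-1],(800,600),interpolation=cv2.INTER_CUBIC))
    c=calibration(n);R=np.array(c["R"]);print(n,np.round(c["K"],1).tolist(),np.round(R,3).tolist(),np.round(-R.T@np.array(c["t"]),3))
print(np.round(calibration("wrist")["T_tool_cam"],3).tolist())
E
```

```text
{'clock': 0.0, 'joint_pos': [-1.363, 0.384, 0.044, 1.6, -0.018, 1.161, -0.05], 'dq': [-0.001, -0.001, -0.001, -0.002, 0.001, -0.002, 0.0], 'effort': [-0.001, -43.349, 1.024, -24.952, 0.011, 0.011, 0.0], 'eef_pos': [0.195, 0.619, 0.23], 'tool_rot': [-3.139, 0.0, 2.836], 'contact_force': [0.392, -0.946, -0.285], 'wrist_torque': [-0.02, -0.006, -0.024], 'finger_force': 0.0, 'finger_gap': 0.085}
scene [[348.5, 0.0, 258.5], [0.0, 348.5, 193.8], [0.0, 0.0, 1.0]] [[-0.036, 0.999, 0.013], [0.807, 0.036, -0.589], [-0.589, -0.011, -0.808]] [1.083e+00 1.000e-03 9.080e-01]
top [[462.3, 0.0, 251.8], [0.0, 462.3, 192.7], [0.0, 0.0, 1.0]] [[0.002, -1.0, -0.012], [-0.992, -0.001, -0.128], [0.128, 0.013, -0.992]] [ 0.365 -0.041  1.568]
[[-0.001, -0.966, -0.258, 0.066], [1.0, -0.001, 0.0, 0.0], [-0.0, -0.258, 0.966, -0.142], [0.0, 0.0, 0.0, 1.0]]
```

View pics/scene0.png

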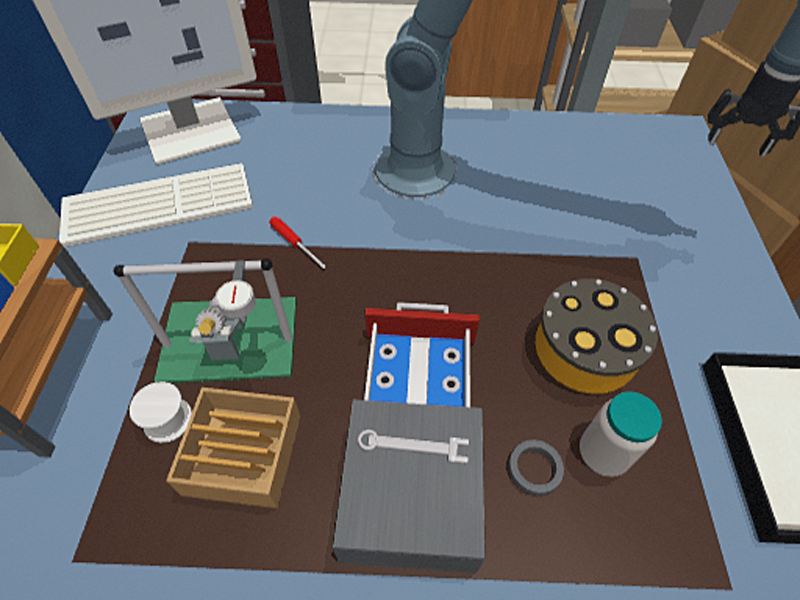

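View pics/top0.png

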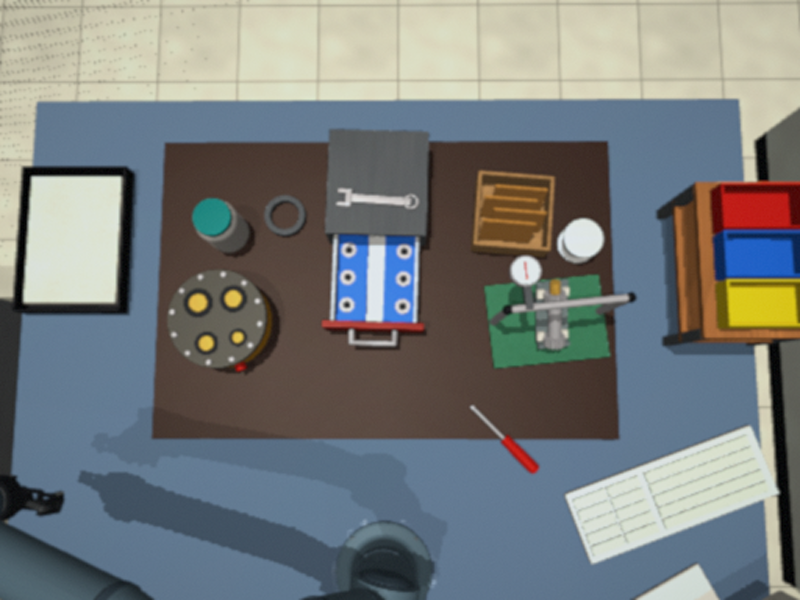

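The scene view shows the rest on the robot's right. In the top view (800×600) the green plate is at about (548,322), with the bar ends at (507,309) and (632,297). The drawer is in the middle, with its red panel at (373,326), handle at (373,340) and white lane at (376,275). Now I'll measure these.

```bash
cat > h.py <<'E'
import numpy as np,cv2
from station import *
def ray(n,px,z,c=None):
    c=c or calibration(n);K,R,t=map(np.array,(c["K"],c["R"],c["t"]));o=-R.T@t
    d=R.T@np.linalg.inv(K)@np.array([px[0],px[1],1]);return o+d*(z-o[2])/d[2]
def tri(a,pa,b,pb):
    P=[];
    for n in(a,b):
        c=calibration(n);P.append(np.array(c["K"])@np.c_[np.array(c["R"]),np.array(c["t"])])
    X=cv2.triangulatePoints(P[0],P[1],np.float64(pa).reshape(2,1),np.float64(pb).reshape(2,1))[:,0];return X[:3]/X[3]
def blobs(im,lo,hi,roi=None,amin=30):
    hsv=cv2.cvtColor(im,cv2.COLOR_RGB2HSV);m=cv2.inRange(hsv,np.array(lo),np.array(hi))
    if roi:
        q=np.zeros_like(m);x0,y0,x1,y1=roi;q[y0:y1,x0:x1]=m[y0:y1,x0:x1];m=q
    cs,_=cv2.findContours(m,cv2.RETR_EXTERNAL,cv2.CHAIN_APPROX_NONE)
    return m,sorted([c for c in cs if cv2.contourArea(c)>amin],key=cv2.contourArea,reverse=True)
E
python3 - <<'E'
from h import *
f=np.round
im=np.load("pics/top0.npy");sc=np.load("pics/scene0.npy")
S=.64
m,c=blobs(im,(55,80,40),(85,255,255),amin=10)
p=np.vstack([x[:,0] for x in c]);b=cv2.boxPoints(cv2.minAreaRect(cv2.convexHull(p)))
w=np.array([ray("top",q,.012) for q in b]);print("plate",f(w,3).tolist(),f(w.mean(0),4),[np.linalg.norm(w[i]-w[i-1]).round(3) for i in range(4)],[np.arctan2(*(w[i]-w[i-1])[1::-1]).round(3) for i in range(4)])
# bar ends dark balls
for roi in((315,188,335,206),(395,180,412,200)):
    m,c=blobs(im,(0,0,0),(180,255,45),roi,4)
    for k in c[:2]:
        q=k[:,0].mean(0);print("ball",q,cv2.contourArea(k),f(ray("top",q,.232),4))
m,c=blobs(im,(0,150,60),(6,255,255),(190,195,285,218),10);m2=cv2.inRange(cv2.cvtColor(im,cv2.COLOR_RGB2HSV),(174,150,60),(180,255,255));print("red",[ (cv2.boundingRect(k)) for k in c])
for k in c[:1]:
    b=cv2.boxPoints(cv2.minAreaRect(k));print(f(b,1).tolist());print("panel",[f(ray("top",q,.089),4).tolist() for q in b])
m,c=blobs(im,(100,120,80),(125,255,255),(205,145,275,210),50)
for k in c[:4]:
    b=cv2.boxPoints(cv2.minAreaRect(k));print("blue",[f(ray("top",q,.028),4).tolist() for q in b])
m,c=blobs(im,(0,0,150),(180,40,255),(230,148,252,208),50)
for k in c[:1]:
    b=cv2.boxPoints(cv2.minAreaRect(k));print("lane",[f(ray("top",q,.02),4).tolist() for q in b])
m,c=blobs(im,(0,0,120),(180,60,255),(215,210,265,224),10)
for k in c[:2]:
    b=cv2.boxPoints(cv2.minAreaRect(k));print("handle",[f(ray("top",q,.064),4).tolist() for q in b])
for q in((329,131),(428,131),(428,236),(327,234)): print("cab",f(ray("top",np.array(q)*S,.105),4))
m,c=blobs(im,(12,110,90),(30,255,255),(345,170,362,192),3);[print("brass top",k[:,0].mean(0),cv2.boundingRect(k)) for k in c[:2]]
m,c=blobs(sc,(12,110,90),(30,255,255),(118,195,150,220),3);[print("brass scene",k[:,0].mean(0),cv2.boundingRect(k)) for k in c[:2]]
cr=im[165:240,305:412,::-1];cr2=sc[160:250,65:200,::-1]
cv2.imwrite("pics/c.png",np.hstack([cv2.resize(cr,(428,300),interpolation=2),cv2.resize(cr2,(371,300)[:2],interpolation=2)]))
E
```

```text
plate [[0.6, -0.218, 0.012], [0.627, -0.472, 0.012], [0.447, -0.484, 0.012], [0.421, -0.233, 0.012]] [ 0.5234 -0.3515  0.012 ] [np.float64(0.18), np.float64(0.255), np.float64(0.18), np.float64(0.252)] [np.float64(0.087), np.float64(-1.467), np.float64(-3.075), np.float64(1.674)]
ball [324.33333333 198.        ] 13.0 [ 0.522  -0.2349  0.232 ]
red [(206, 205, 66, 8)]
[[205.89999389648438, 211.0], [206.0, 204.89999389648438], [271.1000061035156, 206.10000610351562], [271.0, 212.10000610351562]]
panel [[0.4964, 0.1249, 0.089], [0.516, 0.1249, 0.089], [0.5126, -0.0844, 0.089], [0.493, -0.0841, 0.089]]
blue [[0.5256, 0.1035, 0.028], [0.7122, 0.0994, 0.028], [0.7099, 0.0351, 0.028], [0.5234, 0.0402, 0.028]]
blue [[0.5222, 0.0012, 0.028], [0.7087, -0.0043, 0.028], [0.7065, -0.0672, 0.028], [0.5202, -0.0608, 0.028]]
lane [[0.5229, 0.0384, 0.02], [0.7055, 0.0344, 0.02], [0.7045, 0.0001, 0.02], [0.5219, 0.0047, 0.02]]
handle [[0.4693, 0.0716, 0.064], [0.502, 0.0719, 0.064], [0.5021, -0.0261, 0.064], [0.4694, -0.0262, 0.064]]
cab [0.9153 0.1141 0.105 ]
cab [ 0.9148 -0.0946  0.105 ]
cab [ 0.6893 -0.0937  0.105 ]
cab [0.6936 0.1152 0.105 ]
brass top [354.68 183.28] (352, 179, 7, 10)
brass scene [131.76923077 208.53846154] (127, 204, 10, 10)
```

View pics/c.png

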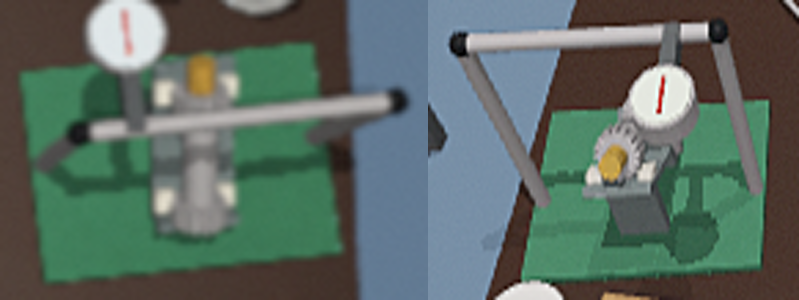

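```bash
python3 - <<'E'
from h import *
f=np.round
L=tri("top",(325,198),"scene",(170.5,169));Rr=tri("top",(404.2,190),"scene",(76.6,172.9));print(f(L,4),f(Rr,4),f((L+Rr)/2,4),np.linalg.norm(L-Rr))
print(f(ray("top",(325,198),.232),4),f(ray("top",(404.2,190),.232),4))
b=tri("top",(354.7,183.3),"scene",(131.8,208.5));print("brass",f(b,4))
o=np.array([.5234,-.3515]);yaw=.09;x=np.array([np.cos(yaw),np.sin(yaw)]);y=np.array([-x[1],x[0]])
for n,p in(("L",L),("R",Rr),("b",b)):print(n,f([(p[:2]-o)@x,(p[:2]-o)@y,p[2]],4))
def proj(n,X):
    c=calibration(n);q=np.array(c["K"])@(np.array(c["R"])@X+np.array(c["t"]));return q[:2]/q[2]
# axis: through (-.0126,.092), direction 35deg ; project points at s
c,s=np.cos(np.radians(35)),np.sin(np.radians(35))
for t in(-.07,-.06,-.04,0,.04,.06,.085):
    r=-.0126+t*c;z=.092+t*s;X=np.r_[o+r*x,z];print(t,f(X,3),f(proj("top",X),1),f(proj("scene",X),1))
E
```

```text
[ 0.5218 -0.2357  0.2307] [ 0.5452 -0.4662  0.2305] [ 0.5335 -0.3509  0.2306] 0.23163866738090372
[ 0.522  -0.2368  0.232 ] [ 0.5455 -0.4668  0.232 ]
brass [ 0.5802 -0.3452  0.1312]
L [0.0088 0.1155 0.2307]
R [ 0.0114 -0.1162  0.2305]
b [0.0571 0.0012 0.1312]
-0.07 [ 0.454 -0.358  0.052] [354.5 225.2] [145.3 188.4]
-0.06 [ 0.462 -0.357  0.058] [354.6 222.6] [144.4 189.4]
-0.04 [ 0.478 -0.356  0.069] [354.7 217.3] [142.7 191.5]
0 [ 0.511 -0.353  0.092] [355.  206.6] [139.  195.9]
0.04 [ 0.543 -0.35   0.115] [355.3 195.6] [135.1 200.7]
0.06 [ 0.56  -0.348  0.126] [355.5 190. ] [133.  203.2]
0.085 [ 0.58  -0.346  0.141] [355.7 182.9] [130.3 206.5]
```

The bar ends triangulate cleanly: bar middle (0.5335, −0.351), yaw 0.10 rad. The brass stub fits a shaft origin near (0.521, −0.352, 0.092). Next I'll plan the moves.

```bash
cat >> h.py <<'E'
from scipy.spatial.transform import Rotation as Ro
def fr(yaw,tilt):  # tool x towards robot, tilt = body towards robot
    c,s=np.cos(tilt),np.sin(tilt);cy,sy=np.cos(yaw),np.sin(yaw)
    u=np.array([c*cy,c*sy,s]);n=np.array([-s*cy,-s*sy,c]);return np.c_[-u,np.cross(n,u),-n]
def plan(p,R,legs):
    for q,Rt,N in legs:
        w=Ro.from_matrix(R.T@Rt).as_rotvec()/N;dp=(np.array(q)-p)/N;off=[]
        for k in range(N):off.append((R.T@dp/.04).round(2).tolist());R=R@Ro.from_rotvec(w).as_matrix()
        p=np.array(q);print(N,"off",off,"rot",(np.degrees(w)/5).round(3).tolist())
def cur():
    s=sense();return np.array(s["eef_pos"]),Ro.from_euler("xyz",s["tool_rot"]).as_matrix()
YR=.101;T35=np.radians(35)
SH=np.array([.521,-.352,.092])
E
python3 - <<'E'
from h import *
p,R=cur();F=fr(YR,T35);n=-F[:,2];G=SH-.016*n
print(G,G+.15*n)
plan(p,R,[((.42,.36,.36),fr(-.1,0),10),((.46,0,.38),fr(0,0),10),(G+.19*n,F,10)])
E
```

```text
[ 0.53013045 -0.35107468  0.07889357] [ 0.44453244 -0.35974959  0.20176637]
10 off [[-0.73, -0.45, -0.32], [-0.72, -0.46, -0.32], [-0.71, -0.48, -0.32], [-0.7, -0.49, -0.32], [-0.69, -0.51, -0.32], [-0.68, -0.52, -0.32], [-0.67, -0.54, -0.32], [-0.66, -0.55, -0.32], [-0.65, -0.56, -0.32], [-0.64, -0.58, -0.32]] rot [-0.003, -0.0, -0.236]
10 off [[-0.19, -0.89, -0.05], [-0.18, -0.89, -0.05], [-0.17, -0.89, -0.05], [-0.16, -0.89, -0.05], [-0.15, -0.89, -0.05], [-0.14, -0.89, -0.05], [-0.14, -0.9, -0.05], [-0.13, -0.9, -0.05], [-0.12, -0.9, -0.05], [-0.11, -0.9, -0.05]] rot [0.0, 0.0, -0.115]
10 off [[0.1, -0.91, 0.36], [0.13, -0.91, 0.35], [0.16, -0.9, 0.34], [0.19, -0.9, 0.33], [0.21, -0.9, 0.31], [0.24, -0.9, 0.3], [0.27, -0.9, 0.28], [0.29, -0.9, 0.26], [0.32, -0.9, 0.24], [0.34, -0.89, 0.22]] rot [-0.035, -0.699, -0.112]
```

```bash

python3 -m pendant '{"offset":[[-0.72,-0.46,-0.45],[-0.72,-0.46,-0.45],[-0.71,-0.48,-0.45],[-0.7,-0.49,-0.4],[-0.69,-0.51,-0.4]],"rot":[[0,0,-0.236],[0,0,-0.236],[0,0,-0.236],[0,0,-0.236],[0,0,-0.236]],"gripper":[85,85,85,85,85]}'
python3 -m pendant '{"offset":[[-0.68,-0.52,-0.3],[-0.67,-0.54,-0.3],[-0.66,-0.55,-0.2],[-0.65,-0.56,-0.2],[-0.64,-0.58,-0.2]],"rot":[[0,0,-0.236],[0,0,-0.236],[0,0,-0.236],[0,0,-0.236],[0,0,-0.236]],"gripper":[85,85,85,85,85]}'
python3 - <<'E'
from h import *
p,R=cur();F=fr(YR,T35);n=-F[:,2];G=SH-.016*n
print(sense()["clock"],np.round(sense()["joint_pos"],2))
plan(p,R,[((.46,0,.38),fr(0,0),10),(G+.19*n,F,10)])
E
```

```text
clock: 0.72
eef_pos: [0.3078, 0.4888, 0.3171]
tool_rot: [-3.14, -0.0, 2.939]
contact_force: [0.6, -1.1, 0.9]
finger_gap: 0.0849
finger_force: 0.0
clock: 1.35
eef_pos: [0.4203, 0.3591, 0.3649]
tool_rot: [-3.141, -0.001, 3.043]
contact_force: [0.3, 0.8, -0.1]
finger_gap: 0.085
finger_force: 0.0
1.35 [-0.99  0.11  0.22  1.67 -0.02  1.37  0.71]
10 off [[-0.19, -0.88, -0.04], [-0.18, -0.89, -0.04], [-0.17, -0.89, -0.04], [-0.16, -0.89, -0.04], [-0.15, -0.89, -0.04], [-0.14, -0.89, -0.04], [-0.13, -0.89, -0.04], [-0.13, -0.89, -0.04], [-0.12, -0.9, -0.04], [-0.11, -0.9, -0.04]] rot [-0.001, -0.001, -0.114]
10 off [[0.1, -0.91, 0.36], [0.13, -0.91, 0.35], [0.16, -0.9, 0.34], [0.19, -0.9, 0.33], [0.21, -0.9, 0.31], [0.24, -0.9, 0.3], [0.27, -0.9, 0.28], [0.29, -0.9, 0.26], [0.32, -0.9, 0.24], [0.34, -0.89, 0.22]] rot [-0.035, -0.699, -0.112]
```

```bash

python3 -m pendant '{"offset":[[-0.19,-0.88,-0.04],[-0.18,-0.89,-0.04],[-0.17,-0.89,-0.04],[-0.16,-0.89,-0.04],[-0.15,-0.89,-0.04]],"rot":[[0,0,-0.114],[0,0,-0.114],[0,0,-0.114],[0,0,-0.114],[0,0,-0.114]],"gripper":[85,85,85,85,85]}'
python3 -m pendant '{"offset":[[-0.14,-0.89,-0.04],[-0.13,-0.89,-0.04],[-0.13,-0.89,-0.04],[-0.12,-0.9,-0.04],[-0.11,-0.9,-0.04]],"rot":[[0,0,-0.114],[0,0,-0.114],[0,0,-0.114],[0,0,-0.114],[0,0,-0.114]],"gripper":[85,85,85,85,85]}'
python3 -m pendant '{"offset":[[0.1,-0.91,0.36],[0.13,-0.91,0.35],[0.16,-0.9,0.34],[0.19,-0.9,0.33],[0.21,-0.9,0.31]],"rot":[[-0.035,-0.699,-0.112],[-0.035,-0.699,-0.112],[-0.035,-0.699,-0.112],[-0.035,-0.699,-0.112],[-0.035,-0.699,-0.112]],"gripper":[85,85,85,85,85]}'
python3 -m pendant '{"offset":[[0.24,-0.9,0.3],[0.27,-0.9,0.28],[0.29,-0.9,0.26],[0.32,-0.9,0.24],[0.34,-0.89,0.22]],"rot":[[-0.035,-0.699,-0.112],[-0.035,-0.699,-0.112],[-0.035,-0.699,-0.112],[-0.035,-0.699,-0.112],[-0.035,-0.699,-0.112]],"gripper":[85,85,85,85,85]}'
python3 - <<'E'
from h import *
p,R=cur();F=fr(YR,T35);n=-F[:,2];G=SH-.016*n
print(sense()["clock"],np.round(sense()["joint_pos"],2))
plan(p,R,[(G+.19*n,F,1)])
im=grab_frame("wrist");np.save("pics/w0.npy",im);cv2.imwrite("pics/w0.png",im[:,:,::-1])
c=calibration("wrist");T=np.array(c["T_tool_cam"]);K=np.array(c["K"])
M=np.eye(4);M[:3,:3]=R;M[:3,3]=p;Ci=np.linalg.inv(M@T)
u=-F[:,0];y=F[:,1]
for t in(-.06,-.04,.04,.06,.085):
    for d in(-.014,0,.014):
        q=K@(Ci@np.r_[SH+t*u+d*y,1])[:3];print(t,d,(q[:2]/q[2]).round(1))
E
```

```text
clock: 1.98
eef_pos: [0.4393, 0.1791, 0.3728]
tool_rot: [-3.141, -0.001, 3.092]
contact_force: [0.5, 0.3, -0.5]
finger_gap: 0.0851
finger_force: 0.0
clock: 2.6
eef_pos: [0.459, -0.0003, 0.3808]
tool_rot: [3.142, -0.001, -3.142]
contact_force: [0.0, -0.4, 0.2]
finger_gap: 0.0845
finger_force: 0.0
clock: 3.22
eef_pos: [0.439, -0.181, 0.3082]
tool_rot: [3.133, 0.307, -3.094]
contact_force: [0.7, -0.7, -0.0]
finger_gap: 0.085
finger_force: 0.0
clock: 3.85
eef_pos: [0.4199, -0.3622, 0.2352]
tool_rot: [-3.142, 0.612, -3.042]
contact_force: [0.1, 0.3, -0.7]
finger_gap: 0.0849
finger_force: 0.0
3.85 [-0.7  -0.4   1.48  2.16 -0.15  0.64  2.62]
1 off [[-0.03, -0.0, 0.04]] rot [-0.008, 0.017, -0.012]
-0.06 -0.014 [247.9 127.3]
-0.06 0 [260.6 127.3]
-0.06 0.014 [273.2 127.3]
-0.04 -0.014 [248.2 145.6]
-0.04 0 [260.6 145.6]
-0.04 0.014 [273.  145.5]
0.04 -0.014 [249.1 213. ]
0.04 0 [260.7 213. ]
0.04 0.014 [272.4 212.9]
0.06 -0.014 [249.3 228.5]
0.06 0 [260.8 228.5]
0.06 0.014 [272.2 228.5]
0.085 -0.014 [249.5 247.3]
0.085 0 [260.8 247.3]
0.085 0.014 [272.1 247.3]
```

View pics/w0.png

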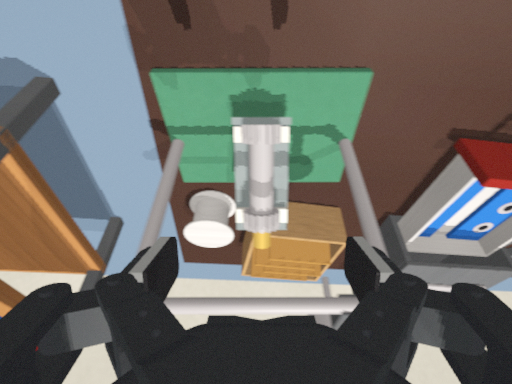

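The wrist view shows the shaft on column 261, its lower gear face near row 125 and its brass tip near row 248. The prediction was 260.6 / 127 / 247, so the pose is confirmed. Descending.

```bash

python3 -m pendant '{"offset":[[-0.03,0,0.8],[0,0,0.8],[0,0,0.8],[0,0,0.8],[0,0,0.8]],"rot":[[0,0.017,-0.012],[0,0,0],[0,0,0],[0,0,0],[0,0,0]],"gripper":[85,85,80,80,70]}'
python3 - <<'E'
from h import *
p,R=cur();F=fr(YR,T35);n=-F[:,2];G=SH-.016*n
print(np.round(sense()["joint_pos"],2))
plan(p,R,[(G,F,1)])
E
```

```text
clock: 4.53
eef_pos: [0.4664, -0.2976, 0.1731]
tool_rot: [-3.093, 0.604, -3.04]
contact_force: [0.3, 0.1, -0.7]
finger_gap: 0.07
finger_force: 0.0
[-0.95 -0.41  1.57  2.28  0.06  0.38  2.33]
1 off [[0.14, -1.35, 2.83]] rot [-0.557, -0.083, 0.005]
```

The arm drifted into a bad elbow posture: joints 2 and 3 are on their limits, and the TCP slipped sideways. I'll back off, level the tool and swing round at longer reach so that joint 1 does the turning.

```bash
python3 - <<'E'
from h import *
p,R=cur()
plan(p,R,[((.44,-.24,.36),fr(.05,0),8),((.40,.15,.40),fr(0,0),10),((.65,.20,.40),fr(0,0),7)])
E
```

```text
8 off [[-0.28, 0.16, -0.53], [-0.24, 0.17, -0.54], [-0.2, 0.17, -0.56], [-0.15, 0.17, -0.57], [-0.11, 0.17, -0.58], [-0.06, 0.18, -0.59], [-0.02, 0.18, -0.59], [0.03, 0.18, -0.59]] rot [-0.046, 0.866, 0.05]
10 off [[0.05, 0.98, -0.1], [0.06, 0.98, -0.1], [0.06, 0.98, -0.1], [0.07, 0.98, -0.1], [0.07, 0.98, -0.1], [0.08, 0.98, -0.1], [0.08, 0.98, -0.1], [0.09, 0.98, -0.1], [0.09, 0.98, -0.1], [0.1, 0.98, -0.1]] rot [-0.0, -0.0, 0.057]
7 off [[-0.89, 0.18, 0.0], [-0.89, 0.18, 0.0], [-0.89, 0.18, 0.0], [-0.89, 0.18, 0.0], [-0.89, 0.18, 0.0], [-0.89, 0.18, 0.0], [-0.89, 0.18, 0.0]] rot [-0.0, 0.0, 0.0]
```

```bash

python3 -m pendant '{"offset":[[-0.28,0,-0.53],[-0.24,0.05,-0.54],[-0.2,0.17,-0.56],[-0.15,0.17,-0.57]],"rot":[[-0.046,0.866,0.05],[-0.046,0.866,0.05],[-0.046,0.866,0.05],[-0.046,0.866,0.05]],"gripper":[85,85,85,85]}'
python3 -m pendant '{"offset":[[-0.11,0.17,-0.58],[-0.06,0.18,-0.59],[-0.02,0.18,-0.59],[0.03,0.18,-0.59]],"rot":[[-0.046,0.866,0.05],[-0.046,0.866,0.05],[-0.046,0.866,0.05],[-0.046,0.866,0.05]],"gripper":[85,85,85,85]}'
python3 - <<'E'
from h import *
p,R=cur();print(np.round(sense()["joint_pos"],2))
E
python3 -m pendant '{"offset":[[0.05,0.98,-0.1],[0.06,0.98,-0.1],[0.06,0.98,-0.1],[0.06,0.98,-0.1],[0.06,0.98,-0.1]],"rot":[[0,0,0.057],[0,0,0.057],[0,0,0.057],[0,0,0.057],[0,0,0.057]],"gripper":[85,85,85,85,85]}'
python3 - <<'E'
from h import *
p,R=cur();print(np.round(sense()["joint_pos"],2))
plan(p,R,[((.40,.15,.40),fr(0,0),5),((.65,.20,.40),fr(0,0),7)])
E
```

```text
clock: 5.03
eef_pos: [0.4536, -0.2803, 0.2678]
tool_rot: [-3.121, 0.298, -3.071]
contact_force: [1.0, -1.1, 0.9]
finger_gap: 0.0846
finger_force: 0.0
clock: 5.52
eef_pos: [0.4406, -0.2516, 0.3616]
tool_rot: [-3.141, -0.003, -3.092]
contact_force: [-0.3, -0.6, 0.1]
finger_gap: 0.0851
finger_force: 0.0
[-0.69 -0.04  1.12  1.8   0.04  1.36  2.05]
clock: 6.15
eef_pos: [0.4209, -0.0556, 0.3808]
tool_rot: [-3.14, 0.0, -3.117]
contact_force: [0.6, -0.4, -0.1]
finger_gap: 0.0849
finger_force: 0.0
[-0.79 -0.27  0.68  1.92  0.17  1.44  1.45]
5 off [[0.08, 1.03, -0.1], [0.08, 1.03, -0.1], [0.09, 1.03, -0.1], [0.09, 1.03, -0.1], [0.1, 1.03, -0.1]] rot [-0.003, 0.0, 0.056]
7 off [[-0.89, 0.18, 0.0], [-0.89, 0.18, 0.0], [-0.89, 0.18, 0.0], [-0.89, 0.18, 0.0], [-0.89, 0.18, 0.0], [-0.89, 0.18, 0.0], [-0.89, 0.18, 0.0]] rot [0.0, 0.0, 0.0]
```

```bash

python3 -m pendant '{"offset":[[0,1,-0.1],[0,1,-0.1],[0,1,-0.1],[0,1,-0.1],[0,1,-0.1]],"rot":[[0,0,0.05],[0,0,0.05],[0,0,0.05],[0,0,0.05],[0,0,0.05]],"gripper":[85,85,85,85,85]}'
python3 -m pendant '{"offset":[[0,1,0],[0,1,0]],"rot":[[0,0,0],[0,0,0]],"gripper":[85,85]}'
python3 - <<'E'
from h import *
p,R=cur();print(np.round(sense()["joint_pos"],2))
E
python3 -m pendant '{"offset":[[-0.9,0.3,0],[-0.9,0.3,0],[-0.9,0.3,0],[-0.9,0.3,0]],"rot":[[0,0,0],[0,0,0],[0,0,0],[0,0,0]],"gripper":[85,85,85,85]}'
python3 -m pendant '{"offset":[[-0.9,0,0],[-0.9,0,0],[-0.9,0,0],[-0.9,0,0]],"rot":[[0,0,0],[0,0,0],[0,0,0],[0,0,0]],"gripper":[85,85,85,85]}'
python3 - <<'E'
from h import *
p,R=cur();print(np.round(sense()["joint_pos"],2))
plan(p,R,[((.72,-.05,.40),fr(0,0),7),((.62,-.36,.40),fr(.05,0),9)])
E
```

```text
clock: 6.78
eef_pos: [0.4177, 0.1443, 0.4004]
tool_rot: [-3.139, -0.0, -3.139]
contact_force: [0.4, -0.7, 0.4]
finger_gap: 0.0846
finger_force: 0.0
clock: 7.02
eef_pos: [0.4175, 0.2243, 0.4003]
tool_rot: [-3.139, 0.0, -3.139]
contact_force: [0.1, -0.2, -0.4]
finger_gap: 0.085
finger_force: 0.0
[-0.98 -0.08  0.37  1.78  0.03  1.44  0.96]
clock: 7.52
eef_pos: [0.5624, 0.2723, 0.3999]
tool_rot: [-3.139, -0.001, -3.138]
contact_force: [0.7, 0.6, 0.4]
finger_gap: 0.0852
finger_force: 0.0
clock: 8.02
eef_pos: [0.7065, 0.2725, 0.3995]
tool_rot: [-3.14, -0.002, -3.139]
contact_force: [0.6, -0.7, 0.0]
finger_gap: 0.085
finger_force: 0.0
[-0.7   0.56  0.48  1.06 -0.25  1.58  1.29]
7 off [[-0.04, -1.15, -0.0], [-0.05, -1.15, -0.0], [-0.05, -1.15, -0.0], [-0.05, -1.15, -0.0], [-0.05, -1.15, -0.0], [-0.05, -1.15, -0.0], [-0.05, -1.15, -0.0]] rot [-0.002, -0.003, 0.005]
9 off [[0.28, -0.86, -0.0], [0.28, -0.86, -0.0], [0.29, -0.86, -0.0], [0.29, -0.86, -0.0], [0.3, -0.85, -0.0], [0.3, -0.85, -0.0], [0.31, -0.85, -0.0], [0.31, -0.85, -0.0], [0.32, -0.85, -0.0]] rot [0.0, 0.0, -0.064]
```

```bash

python3 -m pendant '{"offset":[[0,-1,0.2],[0,-1,0.2],[0,-1,0],[0,-1,0],[0,-1,0]],"rot":[[0,0,0],[0,0,0],[0,0,0],[0,0,0],[0,0,0]],"gripper":[85,85,85,85,85]}'
python3 -m pendant '{"offset":[[0,-1,0],[0,-1,0],[0,-1,0],[0,-1,0],[0,-1,0]],"rot":[[0,0,0],[0,0,0],[0,0,0],[0,0,0],[0,0,0]],"gripper":[85,85,85,85,85]}'
python3 - <<'E'
from h import *
p,R=cur();print(np.round(sense()["joint_pos"],2))
E
python3 -m pendant '{"offset":[[0.2,-1,0],[0.2,-1,0],[0.2,-1,0],[0.2,-1,0],[0.2,-1,0]],"rot":[[0,0,0],[0,0,0],[0,0,0],[0,0,0],[0,0,0]],"gripper":[85,85,85,85,85]}'
python3 - <<'E'
from h import *
p,R=cur();print(np.round(sense()["joint_pos"],2))
plan(p,R,[((.46,-.36,.39),fr(YR,0),5)])
E
```

```text
clock: 8.65
eef_pos: [0.706, 0.0712, 0.3838]
tool_rot: [-3.14, -0.002, -3.139]
contact_force: [0.2, -0.8, 0.8]
finger_gap: 0.0849
finger_force: 0.0
clock: 9.28
eef_pos: [0.7068, -0.1286, 0.384]
tool_rot: [-3.141, -0.002, -3.139]
contact_force: [0.7, 0.7, 0.2]
finger_gap: 0.0848
finger_force: 0.0
[-0.25  0.49  0.58  1.22 -0.26  1.51  1.87]
clock: 9.9
eef_pos: [0.6674, -0.3286, 0.384]
tool_rot: [3.141, -0.002, -3.139]
contact_force: [0.6, 0.2, -0.4]
finger_gap: 0.0852
finger_force: 0.0
[ 0.04  0.55  0.61  1.14 -0.31  1.54  2.16]
5 off [[1.04, -0.15, -0.03], [1.04, -0.13, -0.03], [1.04, -0.11, -0.03], [1.04, -0.09, -0.03], [1.05, -0.07, -0.03]] rot [0.001, -0.003, -0.225]
```

```bash

python3 -m pendant '{"offset":[[1,-0.15,0],[1,-0.13,0],[1,-0.11,0],[1,-0.09,0],[1,-0.07,0]],"rot":[[0,0,-0.2],[0,0,-0.2],[0,0,-0.2],[0,0,-0.2],[0,0,-0.2]],"gripper":[85,85,85,85,85]}'
python3 - <<'E'
from h import *
p,R=cur();print(np.round(sense()["joint_pos"],2))
F=fr(YR,T35);n=-F[:,2];G=SH-.016*n
plan(p,R,[(G+.19*n,F,8)])
E
```

```text
clock: 10.52
eef_pos: [0.4673, -0.3572, 0.3844]
tool_rot: [-3.142, -0.001, -3.051]
contact_force: [-0.6, -0.8, 0.4]
finger_gap: 0.0849
finger_force: 0.0
[ 0.01  0.19  0.67  1.57 -0.12  1.42  2.35]
8 off [[0.14, -0.0, 0.47], [0.18, -0.0, 0.46], [0.21, -0.0, 0.44], [0.25, -0.0, 0.42], [0.28, -0.0, 0.4], [0.31, -0.0, 0.38], [0.34, -0.0, 0.36], [0.36, -0.0, 0.33]] rot [-0.005, -0.877, -0.014]
```

```bash

python3 -m pendant '{"offset":[[0.14,0,0.47],[0.18,0,0.46],[0.21,0,0.44],[0.25,0,0.42]],"rot":[[0,-0.877,-0.014],[0,-0.877,-0.014],[0,-0.877,-0.014],[0,-0.877,-0.014]],"gripper":[85,85,85,85]}'
python3 -m pendant '{"offset":[[0.28,0,0.4],[0.31,0,0.38],[0.34,0,0.36],[0.36,0,0.33]],"rot":[[0,-0.877,-0.014],[0,-0.877,-0.014],[0,-0.877,-0.014],[0,-0.877,-0.014]],"gripper":[85,85,85,85]}'
python3 - <<'E'
from h import *
p,R=cur();print(np.round(sense()["joint_pos"],2))
F=fr(YR,T35);n=-F[:,2];G=SH-.016*n
plan(p,R,[(G,F,6)])
E
```

```text
clock: 11.02
eef_pos: [0.4456, -0.3591, 0.3092]
tool_rot: [-3.141, 0.308, -3.046]
contact_force: [-0.0, -0.2, 0.3]
finger_gap: 0.0849
finger_force: 0.0
clock: 11.52
eef_pos: [0.428, -0.3674, 0.2745]
tool_rot: [-3.1, 0.534, -3.026]
contact_force: [-0.5, 0.3, 2.3]
finger_gap: 0.085
finger_force: 0.0
[-0.36 -0.08  1.22  2.08 -0.48  0.8   2.83]
6 off [[0.04, 0.06, 0.92], [0.06, 0.05, 0.92], [0.07, 0.05, 0.92], [0.08, 0.04, 0.92], [0.09, 0.04, 0.92], [0.1, 0.03, 0.92]] rot [-0.065, -0.147, 0.026]
```

Joint 7 is now near its limit. One more swing round (near on the way out, far on the way back) should unwind it, and then I'll tilt the tool at long reach.

```bash

python3 -m pendant '{"offset":[[-0.3,0.2,-0.4],[-0.3,0.3,-0.4],[-0.25,0.5,-0.4],[-0.2,0.6,-0.45]],"rot":[[-0.05,0.8,0],[-0.05,0.8,0],[-0.05,0.8,0],[-0.05,0.8,0]],"gripper":[85,85,85,85]}'
python3 - <<'E'
from h import *
p,R=cur();print(np.round(sense()["joint_pos"],2))
plan(p,R,[((.42,-.16,.41),fr(0.05,0),5),((.39,.26,.42),fr(-.05,0),11)])
E
```

```text
clock: 12.02
eef_pos: [0.4326, -0.2983, 0.3511]
tool_rot: [-3.121, 0.251, -3.033]
contact_force: [0.5, -0.9, -0.2]
finger_gap: 0.0849
finger_force: 0.0
[-0.3  -0.16  0.84  1.91 -0.02  1.12  2.23]
5 off [[-0.08, 0.69, -0.3], [-0.06, 0.69, -0.3], [-0.04, 0.69, -0.3], [-0.02, 0.69, -0.3], [0.01, 0.69, -0.3]] rot [-0.03, 0.576, 0.127]
11 off [[0.02, 0.96, -0.02], [0.03, 0.96, -0.02], [0.04, 0.96, -0.02], [0.05, 0.96, -0.02], [0.06, 0.96, -0.02], [0.06, 0.95, -0.02], [0.07, 0.95, -0.02], [0.08, 0.95, -0.02], [0.09, 0.95, -0.02], [0.1, 0.95, -0.02], [0.11, 0.95, -0.02]] rot [0.0, -0.0, 0.104]
```

```bash

python3 -m pendant '{"offset":[[-0.08,0.69,-0.3],[-0.06,0.69,-0.3],[-0.04,0.69,-0.3],[-0.02,0.69,-0.3],[0.01,0.69,-0.3]],"rot":[[-0.03,0.576,0.127],[-0.03,0.576,0.127],[-0.03,0.576,0.127],[-0.03,0.576,0.127],[-0.03,0.576,0.127]],"gripper":[85,85,85,85,85]}' | head -2
python3 -m pendant '{"offset":[[0.02,0.96,0],[0.03,0.96,0],[0.04,0.96,0],[0.05,0.96,0],[0.06,0.96,0]],"rot":[[0,0,0.1],[0,0,0.1],[0,0,0.1],[0,0,0.1],[0,0,0.1]],"gripper":[85,85,85,85,85]}' | head -2
python3 -m pendant '{"offset":[[0.06,0.96,0],[0.07,0.96,0],[0.08,0.96,0],[0.08,0.96,0],[0.08,0.96,0]],"rot":[[0,0,0.1],[0,0,0.1],[0,0,0.1],[0,0,0.1],[0,0,0.1]],"gripper":[85,85,85,85,85]}' | head -2
python3 - <<'E'
from h import *
p,R=cur();print(p,np.round(sense()["joint_pos"],2))
plan(p,R,[((.74,.22,.32),fr(0.05,0),9),((.75,-.14,.32),fr(0.05,0),9)])
E
```

```text
clock: 12.65
eef_pos: [0.4192, -0.16, 0.4101]
clock: 13.28
eef_pos: [0.4047, 0.0317, 0.4096]
clock: 13.9
eef_pos: [0.3919, 0.2237, 0.4096]
[0.39186317 0.22369647 0.40957357] [-0.63 -0.11  0.02  1.79  0.    1.46  0.92]
9 off [[-0.97, 0.03, 0.25], [-0.97, 0.02, 0.25], [-0.97, 0.01, 0.25], [-0.97, -0.0, 0.25], [-0.97, -0.01, 0.25], [-0.97, -0.02, 0.25], [-0.97, -0.03, 0.25], [-0.97, -0.04, 0.25], [-0.97, -0.05, 0.25]] rot [-0.001, 0.004, -0.111]
9 off [[0.02, -1.0, -0.0], [0.02, -1.0, -0.0], [0.02, -1.0, -0.0], [0.02, -1.0, -0.0], [0.02, -1.0, -0.0], [0.02, -1.0, -0.0], [0.02, -1.0, -0.0], [0.02, -1.0, -0.0], [0.02, -1.0, -0.0]] rot [0.0, 0.0, 0.0]
```

```bash

python3 -m pendant '{"offset":[[-0.97,0,0.25],[-0.97,0,0.25],[-0.97,0,0.25],[-0.97,0,0.25],[-0.97,0,0.25]],"rot":[[0,0,-0.11],[0,0,-0.11],[0,0,-0.11],[0,0,-0.11],[0,0,-0.11]],"gripper":[85,85,85,85,85]}' | head -2
python3 -m pendant '{"offset":[[-0.97,0,0.25],[-0.97,0,0.25],[-0.97,0,0.25],[-0.97,0,0.25]],"rot":[[0,0,-0.11],[0,0,-0.11],[0,0,-0.11],[0,0,-0.11]],"gripper":[85,85,85,85]}' | head -2
python3 -m pendant '{"offset":[[0,-1,0],[0,-1,0],[0,-1,0],[0,-1,0],[0,-1,0]],"rot":[[0,0,0],[0,0,0],[0,0,0],[0,0,0],[0,0,0]],"gripper":[85,85,85,85,85]}' | head -2
python3 -m pendant '{"offset":[[0,-1,0],[0,-1,0],[0,-1,0],[0,-1,0],[0,-1,0]],"rot":[[0,0,0],[0,0,0],[0,0,0],[0,0,0],[0,0,0]],"gripper":[85,85,85,85,85]}' | head -2
python3 - <<'E'
from h import *
p,R=cur();print(p,np.round(sense()["joint_pos"],2))
plan(p,R,[((.66,-.34,.40),fr(YR,T35),8),((.43,-.36,.40),fr(YR,T35),6)])
E
```

```text
clock: 14.52
eef_pos: [0.5873, 0.2194, 0.3596]
clock: 15.02
eef_pos: [0.7426, 0.2236, 0.3198]
clock: 15.65
eef_pos: [0.7514, 0.0226, 0.3201]
clock: 16.27
eef_pos: [0.7615, -0.1768, 0.32]
[ 0.7615301  -0.17683839  0.31996273] [ 0.04  0.61  0.24  1.1  -0.14  1.44  1.87]
8 off [[0.34, -0.49, -0.25], [0.32, -0.49, -0.28], [0.31, -0.49, -0.3], [0.28, -0.49, -0.33], [0.26, -0.48, -0.35], [0.24, -0.48, -0.37], [0.21, -0.48, -0.39], [0.19, -0.48, -0.4]] rot [-0.021, -0.873, -0.072]
6 off [[0.79, 0.01, -0.55], [0.79, 0.01, -0.55], [0.79, 0.01, -0.55], [0.79, 0.01, -0.55], [0.79, 0.01, -0.55], [0.79, 0.01, -0.55]] rot [0.0, 0.0, -0.0]
```

```bash

python3 -m pendant '{"offset":[[0.34,-0.49,-0.25],[0.32,-0.49,-0.28],[0.31,-0.49,-0.3],[0.28,-0.49,-0.33]],"rot":[[-0.021,-0.873,-0.072],[-0.021,-0.873,-0.072],[-0.021,-0.873,-0.072],[-0.021,-0.873,-0.072]],"gripper":[85,85,85,85]}' | head -2
python3 -m pendant '{"offset":[[0.26,-0.48,-0.35],[0.24,-0.48,-0.37],[0.21,-0.48,-0.39],[0.19,-0.48,-0.4]],"rot":[[-0.021,-0.873,-0.072],[-0.021,-0.873,-0.072],[-0.021,-0.873,-0.072],[-0.021,-0.873,-0.072]],"gripper":[85,85,85,85]}' | head -3
python3 - <<'E'
from h import *
p,R=cur();print(p,np.round(sense()["joint_pos"],2))
plan(p,R,[((.43,-.36,.37),fr(YR,T35),6)])
E
```

```text
clock: 16.77
eef_pos: [0.7106, -0.2579, 0.3607]
clock: 17.27
eef_pos: [0.6596, -0.3392, 0.401]
tool_rot: [3.141, 0.614, -3.04]
[ 0.65960425 -0.33923025  0.40101572] [ 0.41  0.2   0.2   1.61 -0.54  0.91  2.51]
6 off [[0.86, 0.01, -0.45], [0.86, 0.01, -0.45], [0.86, 0.01, -0.45], [0.86, 0.01, -0.45], [0.86, 0.01, -0.45], [0.86, 0.01, -0.45]] rot [0.001, 0.006, 0.001]
```

```bash
python3 - <<'E'
from h import *
p,R=cur();F=fr(YR,T35);n=-F[:,2];G=SH-.016*n
plan(p,R,[((.48,-.356,.36),F,5),(G+.088*n,F,6),(G,F,3)])
E
```

```text
5 off [[0.86, 0.01, -0.35], [0.86, 0.01, -0.35], [0.86, 0.01, -0.35], [0.86, 0.01, -0.35], [0.86, 0.01, -0.35]] rot [0.001, 0.007, 0.001]
6 off [[0.5, -0.0, 0.71], [0.5, -0.0, 0.71], [0.5, -0.0, 0.71], [0.5, -0.0, 0.71], [0.5, -0.0, 0.71], [0.5, -0.0, 0.71]] rot [0.0, -0.0, 0.0]
3 off [[-0.0, 0.0, 0.73], [-0.0, 0.0, 0.73], [-0.0, 0.0, 0.73]] rot [0.0, -0.0, 0.0]
```

```bash

python3 -m pendant '{"offset":[[0.86,0.01,-0.35],[0.86,0.01,-0.35],[0.86,0.01,-0.35],[0.86,0.01,-0.35],[0.86,0.01,-0.35]],"rot":[[0,0,0],[0,0,0],[0,0,0],[0,0,0],[0,0,0]],"gripper":[85,85,85,85,85]}' | head -3
python3 - <<'E'
from h import *
p,R=cur();print(p,np.round(sense()["joint_pos"],2))
E
python3 -m pendant '{"offset":[[0.5,0,0.71],[0.5,0,0.71]],"rot":[[0,0,0],[0,0,0]],"gripper":[85,85]}' | head -3
python3 - <<'E'
from h import *
p,R=cur();print(p,np.round(sense()["joint_pos"],2))
F=fr(YR,T35);n=-F[:,2];G=SH-.016*n
plan(p,R,[(G+.088*n,F,4)])
E
```

```text
clock: 17.9
eef_pos: [0.4787, -0.355, 0.3586]
tool_rot: [3.141, 0.611, -3.04]
[ 0.47871387 -0.35499875  0.35863994] [ 0.54 -0.02  0.27  1.93 -0.6   0.93  2.78]
clock: 18.15
eef_pos: [0.4784, -0.3541, 0.3074]
tool_rot: [-3.141, 0.595, -3.037]
[ 0.47839928 -0.3540753   0.30744445] [ 0.78  0.03  0.03  1.98 -0.64  0.85  2.85]
4 off [[0.54, -0.01, 0.81], [0.54, -0.01, 0.81], [0.55, -0.01, 0.81], [0.55, -0.01, 0.81]] rot [0.002, -0.046, 0.008]
```

```bash

python3 -m pendant '{"offset":[[0.54,0,0.8],[0.54,0,0.8]],"rot":[[0,-0.09,0.01],[0,-0.09,0.01]],"gripper":[85,85]}' | head -3
python3 - <<'E'
from h import *
p,R=cur();print(p,np.round(sense()["joint_pos"],3))
F=fr(YR,T35);n=-F[:,2];G=SH-.016*n
plan(p,R,[(G+.088*n,F,2)])
E
```

```text
clock: 18.4
eef_pos: [0.4779, -0.3574, 0.2638]
tool_rot: [-3.135, 0.582, -3.036]
[ 0.47794904 -0.35737065  0.26381567] [ 1.281  0.114 -0.498  1.995 -0.589  0.75   2.849]
2 off [[0.75, 0.02, 1.19], [0.77, 0.02, 1.18]] rot [-0.019, -0.164, 0.024]
```

```bash

python3 -m pendant '{"offset":[[0.37,0,0.6],[0.37,0,0.6]],"rot":[[0,-0.08,0.01],[0,-0.08,0.01]],"gripper":[85,85]}' | head -3
python3 - <<'E'
from h import *
p,R=cur();print(p,np.round(sense()["joint_pos"],3))
F=fr(YR,T35);n=-F[:,2];G=SH-.016*n
plan(p,R,[(G+.088*n,F,2)])
E
```

```text
clock: 18.65
eef_pos: [0.4785, -0.3592, 0.2077]
tool_rot: [-3.137, 0.598, -3.042]
[ 0.47846062 -0.359169    0.20772169] [ 1.571  0.25  -0.826  2.04  -0.497  0.594  2.834]
2 off [[0.38, 0.04, 0.6], [0.39, 0.04, 0.6]] rot [-0.03, -0.074, -0.006]
```

Posture is easing: joint 7 is off its limit and nothing is saturated. Continuing to the grasp line.

```bash

python3 -m pendant '{"offset":[[0.38,0.04,0.6],[0.39,0.04,0.6]],"rot":[[-0.03,-0.074,0],[-0.03,-0.074,0]],"gripper":[85,85]}' | head -3
python3 - <<'E'
from h import *
p,R=cur();print(p,np.round(sense()["joint_pos"],3))
F=fr(YR,T35);n=-F[:,2];G=SH-.016*n
plan(p,R,[(G,F,4)])
E
```

```text
clock: 18.9
eef_pos: [0.4802, -0.3553, 0.15]
tool_rot: [3.14, 0.61, -3.041]
[ 0.48017019 -0.35526425  0.1500459 ] [ 1.601  0.383 -0.882  2.083 -0.42   0.453  2.833]
4 off [[-0.0, -0.01, 0.54], [-0.0, -0.01, 0.54], [-0.0, -0.01, 0.54], [-0.0, -0.01, 0.54]] rot [0.004, -0.003, -0.0]
```

```bash

python3 -m pendant '{"offset":[[0,-0.01,0.54],[0,-0.01,0.54],[0,-0.01,0.54]],"rot":[[0,0,0],[0,0,0],[0,0,0]],"gripper":[85,85,80]}' 
python3 - <<'E'
from h import *
p,R=cur();print(p,np.round(sense()["joint_pos"],3))
F=fr(YR,T35);n=-F[:,2];G=SH-.016*n
plan(p,R,[(G,F,1)])
E
```

```text
clock: 19.27
eef_pos: [0.5177, -0.3524, 0.0968]
tool_rot: [3.14, 0.609, -3.041]
contact_force: [-0.6, 0.3, 0.9]
finger_gap: 0.0802
finger_force: 0.0
[ 0.51770747 -0.35237047  0.09683896] [ 1.441  0.509 -0.79   2.057 -0.35   0.327  2.774]
1 off [[0.0, -0.0, 0.55]] rot [0.023, -0.021, -0.001]
```

```bash

python3 -m pendant '{"offset":[[0,0,0.5],[0,0,0.05],[0,0,0],[0,0,0],[0,0,0]],"rot":[[0,0,0],[0,0,0],[0,0,0],[0,0,0],[0,0,0]],"gripper":[60,45,35,25,20]}' 60
python3 -m pendant '{"offset":[[0,0,0],[0,0,0],[0,0,0]],"rot":[[0,0,0],[0,0,0],[0,0,0]],"gripper":[15,15,15]}' 80
python3 - <<'E'
from h import *
im=grab_frame("wrist");cv2.imwrite("pics/w1.png",im[:,:,::-1]);print(np.round(sense()["joint_pos"],3))
E
```

```text
clock: 19.9
eef_pos: [0.5296, -0.3506, 0.0803]
tool_rot: [3.14, 0.609, -3.039]
contact_force: [-4.1, 3.3, 5.9]
finger_gap: 0.0264
finger_force: 58.7
clock: 20.27
eef_pos: [0.5296, -0.3505, 0.0803]
tool_rot: [3.14, 0.609, -3.039]
contact_force: [-6.0, 3.7, 6.8]
finger_gap: 0.0255
finger_force: 78.0
[ 1.393  0.546 -0.761  2.046 -0.335  0.292  2.763]
```

View pics/w1.png

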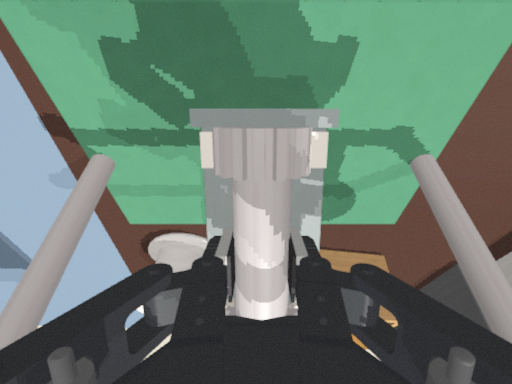

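The wrist view shows the bare shaft held squarely between the pads, with the lower gear at (262,150) and the force at 78 N. Now I'll lift it square to the ramp and draw it out towards the robot while levelling it.

```bash
python3 - <<'E'
from h import *
p,R=cur();n=-R[:,2]
plan(p,R,[(p+.045*n,R,3),((.405,-.358,.15),fr(.1,0),10),((.41,-.35,.26),fr(.1,0),4)])
E
```

```text
3 off [[-0.0, 0.0, -0.38], [-0.0, 0.0, -0.38], [-0.0, 0.0, -0.38]] rot [0.0, 0.0, 0.0]
10 off [[0.16, 0.01, -0.21], [0.17, 0.01, -0.2], [0.18, 0.01, -0.19], [0.19, 0.01, -0.18], [0.2, 0.01, -0.16], [0.21, 0.01, -0.15], [0.22, 0.01, -0.14], [0.23, 0.01, -0.13], [0.24, 0.01, -0.11], [0.24, 0.01, -0.1]] rot [0.003, 0.697, 0.004]
4 off [[-0.04, 0.05, -0.69], [-0.04, 0.05, -0.69], [-0.04, 0.05, -0.69], [-0.04, 0.05, -0.69]] rot [0.0, -0.0, 0.0]
```

```bash

python3 -m pendant '{"offset":[[0,0,-0.2],[0,0,-0.4],[0,0,-0.55]],"rot":[[0,0,0],[0,0,0],[0,0,0]],"gripper":[15,15,15]}' 
python3 -m pendant '{"offset":[[0.3,0.01,-0.3],[0.3,0.01,-0.2],[0.25,0.01,-0.19],[0.25,0.01,-0.18],[0.25,0.01,-0.16]],"rot":[[0,0.3,0],[0,0.7,0],[0,0.7,0],[0,0.7,0],[0,0.7,0]],"gripper":[15,15,15,15,15]}' 
python3 - <<'E'
from h import *
p,R=cur();print(p,np.round(sense()["joint_pos"],3))
plan(p,R,[((.405,-.358,.15),fr(.1,0),6),((.41,-.35,.26),fr(.1,0),4)])
E
```

```text
clock: 20.7
eef_pos: [0.5015, -0.3539, 0.1159]
tool_rot: [3.139, 0.606, -3.041]
contact_force: [-0.8, -0.1, -7.1]
finger_gap: 0.0255
finger_force: 79.6
clock: 21.32
eef_pos: [0.4339, -0.359, 0.1249]
tool_rot: [3.14, 0.333, -3.041]
contact_force: [-0.1, 0.5, -7.6]
finger_gap: 0.0257
finger_force: 79.6
[ 0.43391046 -0.35897868  0.12492545] [ 1.303  0.313 -0.605  2.044 -0.124  0.617  2.505]
6 off [[0.08, 0.02, -0.14], [0.09, 0.02, -0.13], [0.09, 0.02, -0.13], [0.1, 0.02, -0.12], [0.11, 0.02, -0.12], [0.11, 0.02, -0.11]] rot [0.003, 0.637, 0.002]
4 off [[-0.04, 0.05, -0.69], [-0.04, 0.05, -0.69], [-0.04, 0.05, -0.69], [-0.04, 0.05, -0.69]] rot [-0.0, 0.0, 0.0]
```

```bash

python3 -m pendant '{"offset":[[0.08,0.02,-0.14],[0.09,0.02,-0.13],[0.09,0.02,-0.13]],"rot":[[0,0.637,0],[0,0.637,0],[0,0.637,0]],"gripper":[15,15,15]}' |head -2
python3 -m pendant '{"offset":[[0.1,0.02,-0.12],[0.11,0.02,-0.12],[0.11,0.02,-0.11]],"rot":[[0,0.637,0],[0,0.637,0],[0,0.637,0]],"gripper":[15,15,15]}' |head -2
python3 -m pendant '{"offset":[[-0.04,0.05,-0.6],[-0.04,0.05,-0.8],[-0.04,0.05,-0.8],[0,0.05,-0.8],[0,0.05,-0.8]],"rot":[[0,0,0],[0,0,0],[0,0,0],[0,0,0],[0,0,0]],"gripper":[15,15,15,15,15]}'
python3 - <<'E'
from h import *
p,R=cur();print(p,np.round(sense()["joint_pos"],3))
plan(p,R,[((.43,-.14,.30),fr(.04,0),6),((.592,.020,.20),fr(-.022,0),8)])
E
```

```text
clock: 21.7
eef_pos: [0.4198, -0.358, 0.1375]
clock: 22.08
eef_pos: [0.4058, -0.3571, 0.1501]
clock: 22.7
eef_pos: [0.409, -0.3466, 0.3024]
tool_rot: [3.14, 0.003, -3.04]
contact_force: [0.7, -0.1, -7.6]
finger_gap: 0.0254
finger_force: 79.5
[ 0.40904112 -0.34656504  0.30243185] [ 1.102  0.145 -0.517  1.765  0.072  1.249  2.239]
6 off [[-0.17, 0.85, 0.01], [-0.17, 0.85, 0.01], [-0.16, 0.85, 0.01], [-0.15, 0.85, 0.01], [-0.14, 0.85, 0.01], [-0.13, 0.86, 0.01]] rot [0.003, 0.006, 0.117]
8 off [[-0.53, 0.48, 0.31], [-0.52, 0.48, 0.31], [-0.52, 0.49, 0.31], [-0.51, 0.49, 0.31], [-0.51, 0.5, 0.31], [-0.51, 0.5, 0.31], [-0.5, 0.5, 0.31], [-0.5, 0.51, 0.31]] rot [0.0, -0.0, 0.089]
```

```bash

python3 -m pendant '{"offset":[[-0.17,0.85,0],[-0.17,0.85,0],[-0.16,0.85,0]],"rot":[[0,0.006,0.117],[0,0.006,0.117],[0,0.006,0.117]],"gripper":[15,15,15]}' |head -2
python3 -m pendant '{"offset":[[-0.15,0.85,0],[-0.14,0.85,0],[-0.13,0.85,0]],"rot":[[0,0.006,0.117],[0,0.006,0.117],[0,0.006,0.117]],"gripper":[15,15,15]}' |head -2
python3 -m pendant '{"offset":[[-0.53,0.48,0.31],[-0.52,0.48,0.31],[-0.52,0.49,0.31],[-0.51,0.49,0.31]],"rot":[[0,0,0.089],[0,0,0.089],[0,0,0.089],[0,0,0.089]],"gripper":[15,15,15,15]}' |head -2
python3 -m pendant '{"offset":[[-0.51,0.5,0.31],[-0.51,0.5,0.31],[-0.5,0.5,0.31],[-0.5,0.5,0.31]],"rot":[[0,0,0.089],[0,0,0.089],[0,0,0.089],[0,0,0.089]],"gripper":[15,15,15,15]}'
python3 - <<'E'
from h import *
p,R=cur();print(p,np.round(sense()["joint_pos"],3))
plan(p,R,[((.592,.020,.10),fr(-.022,0),4)])
for n in("top","wrist"):
    im=grab_frame(n);np.save(f"pics/{n}2.npy",im)
a=cv2.resize(np.load("pics/top2.npy")[120:240,180:300],(400,400),interpolation=2);b=cv2.resize(np.load("pics/wrist2.npy"),(400,400))
cv2.imwrite("pics/p2.png",np.hstack([a,b])[:,:,::-1])
E
```

```text
clock: 23.08
eef_pos: [0.4197, -0.2423, 0.3017]
clock: 23.45
eef_pos: [0.4301, -0.1396, 0.3018]
clock: 23.95
eef_pos: [0.5116, -0.0607, 0.2521]
clock: 24.45
eef_pos: [0.5928, 0.0186, 0.2023]
tool_rot: [-3.141, -0.0, 3.119]
contact_force: [0.0, -0.7, -7.4]
finger_gap: 0.0255
finger_force: 79.9
[0.59282022 0.01856106 0.2022973 ] [ 0.528  0.413 -0.777  1.736  0.318  1.124  1.201]
4 off [[0.01, 0.01, 0.64], [0.01, 0.01, 0.64], [0.01, 0.01, 0.64], [0.01, 0.01, 0.64]] rot [-0.001, -0.001, -0.003]
```

View pics/p2.png

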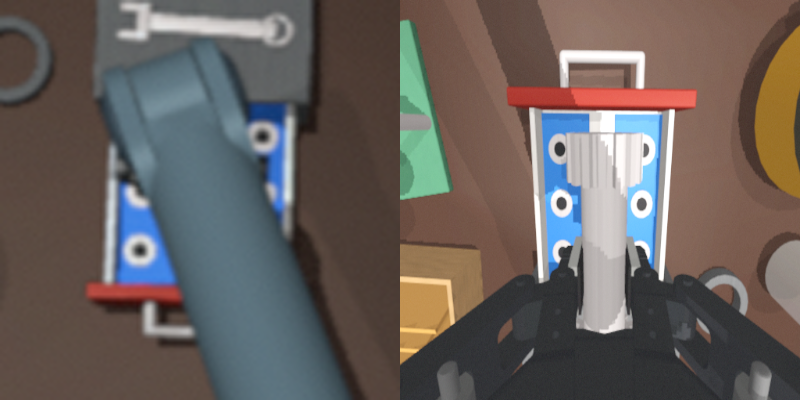

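The wrist view shows the shaft aligned over the lane: the white lane is at about (602,118) and the lower gear at (605,160). I'll refine both from this view.

```bash
python3 - <<'E'
from h import *
p,R=cur();im=np.load("pics/wrist2.npy")
c=calibration("wrist");M=np.eye(4);M[:3,:3]=R;M[:3,3]=p;W=M@np.array(c["T_tool_cam"])
cc=dict(K=c["K"],R=W[:3,:3].T,t=-W[:3,:3].T@W[:3,3])
g=lambda px,z:ray(0,px,z,cc).round(4)
hsv=cv2.cvtColor(im,cv2.COLOR_RGB2HSV)
for r in(114,118,122):
    row=hsv[r,150:370];bl=np.where((row[:,0]>100)&(row[:,0]<125)&(row[:,1]>120))[0]+150
    k=np.argmax(np.diff(bl));print(r,bl[0],bl[k],bl[k+1],bl[-1],"lane",g((bl[k]+.5,r),.028),g((bl[k+1]-.5,r),.028))
red=((hsv[:,:,0]<6)|(hsv[:,:,0]>174))&(hsv[:,:,1]>130)
for col in(190,230,260,290,320):
    q=np.where(red[70:125,col])[0]+70;print("panel",col,q.min(),q.max(),g((col,q.min()-.5),.089),g((col,q.max()+.5),.089))
for r in(140,160,200,220):print(r,"".join("%4d"%v for v in hsv[r,205:320:4,2]))
print("gearface",g((262,130),p[2]+.0147+.015))
# predicted axis pixels
ax=-R[:,0];o=p-.0147*R[:,2]
for t in(-.06,-.04,-.02):
    for d in(-.014,.014):
        q=W[:3,:3].T@(o+t*ax+d*R[:,1]-W[:3,3]);q=np.array(c["K"])@q;print(t,d,(q[:2]/q[2]).round(1))
E
```

```text
114 182 241 276 335 lane [0.5197 0.0038 0.028 ] [0.5203 0.0407 0.028 ]
118 182 276 312 334 lane [0.5246 0.0418 0.028 ] [0.5253 0.08   0.028 ]
122 182 241 279 334 lane [0.5281 0.0035 0.028 ] [0.5288 0.044  0.028 ]
panel 190 84 104 [ 0.4954 -0.0354  0.089 ] [ 0.5124 -0.0368  0.089 ]
panel 230 84 104 [ 0.496  -0.0013  0.089 ] [ 0.5131 -0.0021  0.089 ]
panel 260 84 105 [0.4965 0.0243 0.089 ] [0.5144 0.0239 0.089 ]
panel 290 84 105 [0.4969 0.0499 0.089 ] [0.5148 0.05   0.089 ]
panel 320 85 105 [0.4982 0.0755 0.089 ] [0.5153 0.0762 0.089 ]
140   56  59 175 208 187 196 186 201 202 194 177 210 197 215 214 209 255 208 255 255 255 227 222 243 243 248 213 108 135
160  222 199 169 209 186 197 198 195 203 201 174 210 197 212 213 208 215 162 243 255 255 220 221 243 245 247 245 255 255
200   76 113 252 253 230 197 198 165 185 195 201 206 204 207 213 212 213 207 206 202 191 175 255 255 255 111  95 144 255
220  255 255 255 255 255 255 255 161 183 194 201 205 204 207 211 211 213 209 206 200 190 176 255 255 255 255 255 255 255
gearface [0.5308 0.0242 0.2313]
-0.06 -0.014 [228.6 134.1]
-0.06 0.014 [291.4 134.1]
-0.04 -0.014 [229.9 178.2]
-0.04 0.014 [290.2 178.1]
-0.02 -0.014 [231.1 218.9]
-0.02 0.014 [289.1 218.8]
```

```bash

python3 -m pendant '{"offset":[[0,0.03,0.6],[0,0.02,0.9],[0,0,0.9],[0,0,0.8],[0,0,0.5]],"rot":[[0,0,0],[0,0,0],[0,0,0],[0,0,0],[0,0,0]],"gripper":[15,15,15,15,15]}'
python3 -m pendant '{"offset":[[0,0,0.2],[0,0,0.1],[0,0,0]],"rot":[[0,0,0],[0,0,0],[0,0,0]],"gripper":[15,15,15]}'
python3 - <<'E'
from h import *
p,R=cur();print(p,np.round(sense()["joint_pos"],3))
plan(p,R,[((.593,.0204,.0275),fr(-.022,0),1)])
E
```

```text
clock: 25.18
eef_pos: [0.5916, 0.0191, 0.0538]
tool_rot: [-3.14, -0.002, 3.119]
contact_force: [-0.1, 0.6, -7.6]
finger_gap: 0.0259
finger_force: 80.2
clock: 25.55
eef_pos: [0.5948, 0.0212, 0.0454]
tool_rot: [3.141, 0.004, 3.12]
contact_force: [-0.1, -0.9, -7.9]
finger_gap: 0.0257
finger_force: 80.2
[0.59484112 0.02119949 0.04540127] [ 0.432  0.61  -0.672  1.834  0.488  0.865  1.073]
1 off [[0.05, -0.02, 0.45]] rot [0.004, 0.046, 0.009]
```

```bash

python3 -m pendant '{"offset":[[0.03,-0.02,0.12],[0.02,0,0.1],[0,0,0.08],[0,0,0]],"rot":[[0,0.04,0],[0,0,0],[0,0,0],[0,0,0]],"gripper":[15,15,15,15]}'
python3 - <<'E'
from h import *
p,R=cur()
plan(p,R,[((.593,.0204,.0275),fr(-.022,0),1)])
E
```

```text
clock: 26.05
eef_pos: [0.5915, 0.0203, 0.032]
tool_rot: [3.141, -0.002, 3.121]
contact_force: [0.3, 0.5, -6.7]
finger_gap: 0.0254
finger_force: 80.2
1 off [[-0.04, 0.0, 0.11]] rot [0.003, -0.025, 0.011]
```

```bash

python3 -m pendant '{"offset":[[0,0,0.05],[0,0,0.03]],"rot":[[0,0,0],[0,0,0]],"gripper":[15,15]}'
python3 -m pendant '{"offset":[[0,0,0.03],[0,0,0.02]],"rot":[[0,0,0],[0,0,0]],"gripper":[15,15]}'
```

```text
clock: 26.3
eef_pos: [0.5919, 0.0204, 0.0292]
tool_rot: [3.141, -0.001, 3.12]
contact_force: [0.7, 0.1, -8.2]
finger_gap: 0.0258
finger_force: 80.2
clock: 26.55
eef_pos: [0.592, 0.0203, 0.0281]
tool_rot: [-3.141, -0.001, 3.12]
contact_force: [-3.1, -0.2, 2.0]
finger_gap: 0.0259
finger_force: 84.9
```

Contact: the load has come off. Releasing in small steps.

```bash

python3 -m pendant '{"offset":[[0,0,0],[0,0,0],[0,0,0],[0,0,0],[0,0,0]],"rot":[[0,0,0],[0,0,0],[0,0,0],[0,0,0],[0,0,0]],"gripper":[24,27,30,36,44]}' 20
python3 -m pendant '{"offset":[[0,0,0],[0,0,-0.1],[0,0,-0.3],[0,0,-0.5]],"rot":[[0,0,0],[0,0,0],[0,0,0],[0,0,0]],"gripper":[60,60,60,60]}'
python3 -m pendant '{"offset":[[0,0,-0.8],[0,0,-0.9],[0,0,-0.9],[0,0,-0.9]],"rot":[[0,0,0],[0,0,0],[0,0,0],[0,0,0]],"gripper":[60,60,60,60]}'
python3 - <<'E'
from h import *
p,R=cur();print(p,np.round(sense()["joint_pos"],3))
im=grab_frame("wrist");cv2.imwrite("pics/w3.png",im[:,:,::-1])
E
```

```text
clock: 27.18
eef_pos: [0.5927, 0.0205, 0.0276]
tool_rot: [3.141, 0.0, 3.121]
contact_force: [-0.3, -0.0, 0.3]
finger_gap: 0.0438
finger_force: 0.0
clock: 27.68
eef_pos: [0.5915, 0.0204, 0.064]
tool_rot: [3.141, -0.002, 3.121]
contact_force: [0.7, 0.0, -0.0]
finger_gap: 0.0601
finger_force: 0.0
clock: 28.18
eef_pos: [0.5923, 0.0207, 0.2062]
tool_rot: [3.141, 0.001, 3.121]
contact_force: [0.2, -0.9, -0.6]
finger_gap: 0.0596
finger_force: 0.0
[0.59232109 0.02065662 0.20620661] [ 0.532  0.409 -0.786  1.734  0.316  1.129  1.201]
```

View pics/w3.png

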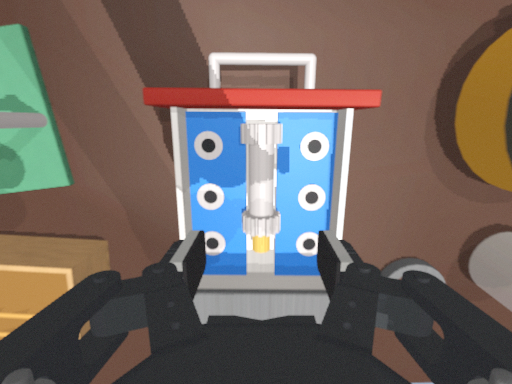

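The shaft lies level in the white middle lane: gears at (262,133) and (262,222), stub at (262,242), with the drawer clear. Next, closed fingers go in front of the handle.

```bash

python3 -m pendant '{"offset":[[0.9,0,0],[0.9,0,0],[0.9,0,0],[0.9,0,0],[0.9,0,0]],"rot":[[0,0,0],[0,0,0],[0,0,0],[0,0,0],[0,0,0]],"gripper":[0,0,0,0,0]}'
python3 - <<'E'
from h import *
p,R=cur();print(p,np.round(sense()["joint_pos"],3))
plan(p,R,[((.415,.0235,.05),fr(-.022,0),5)])
E
```

```text
clock: 28.85
eef_pos: [0.4113, 0.0247, 0.2043]
tool_rot: [-3.141, 0.0, 3.122]
contact_force: [-0.3, -0.5, 0.1]
finger_gap: 0.0003
finger_force: 0.0
[0.41126828 0.02466678 0.20427767] [ 0.752 -0.016 -0.887  2.13  -0.014  1.022  1.423]
5 off [[-0.02, -0.01, 0.77], [-0.02, -0.01, 0.77], [-0.02, -0.01, 0.77], [-0.02, -0.01, 0.77], [-0.02, -0.01, 0.77]] rot [-0.001, 0.0, 0.005]
```

```bash

python3 -m pendant '{"offset":[[0,-0.01,0.77],[0,-0.01,0.77],[0,-0.01,0.77],[0,-0.01,0.77],[0,-0.01,0.77]],"rot":[[0,0,0],[0,0,0],[0,0,0],[0,0,0],[0,0,0]],"gripper":[0,0,0,0,0]}'
python3 -m pendant '{"offset":[[-0.3,0,0],[-0.3,0,0],[-0.2,0,0],[-0.1,0,0],[-0.1,0,0]],"rot":[[0,0,0],[0,0,0],[0,0,0],[0,0,0],[0,0,0]],"gripper":[0,0,0,0,0]}'
python3 -c "
from h import *
p,R=cur();print(p,np.round(sense()['joint_pos'],3));plan(p,R,[((.46,.0225,.05),fr(-.022,0),1)])"
```

```text
clock: 29.48
eef_pos: [0.413, 0.0222, 0.0498]
tool_rot: [-3.141, 0.001, 3.121]
contact_force: [-0.1, 1.1, 0.7]
finger_gap: -0.0001
finger_force: 0.0
clock: 30.1
eef_pos: [0.4524, 0.0212, 0.0499]
tool_rot: [-3.142, -0.001, 3.12]
contact_force: [0.2, -1.3, -0.2]
finger_gap: -0.0001
finger_force: 0.0
[0.45237892 0.02115181 0.0498665 ] [ 0.56   0.394 -0.773  2.16   0.41   0.736  1.065]
1 off [[-0.19, 0.04, -0.0]] rot [-0.0, -0.007, 0.007]
```

```bash

python3 -m pendant '{"offset":[[-0.05,0.01,0],[-0.08,0.01,0],[-0.12,0,0],[-0.16,0,0],[-0.2,0,0]],"rot":[[0,0,0],[0,0,0],[0,0,0],[0,0,0],[0,0,0]],"gripper":[0,0,0,0,0]}'
python3 -m pendant '{"offset":[[-0.22,0,0],[-0.24,0,0],[-0.24,0,0],[-0.24,0,0],[-0.24,0,0]],"rot":[[0,0,0],[0,0,0],[0,0,0],[0,0,0],[0,0,0]],"gripper":[0,0,0,0,0]}'
python3 -m pendant '{"offset":[[-0.24,0,0],[-0.24,0,0],[-0.24,0,0],[-0.24,0,0],[-0.24,0,0]],"rot":[[0,0,0],[0,0,0],[0,0,0],[0,0,0],[0,0,0]],"gripper":[0,0,0,0,0]}'
python3 -c "
from h import *
p,R=cur();print(p,np.round(sense()['joint_pos'],3));im=grab_frame('wrist');cv2.imwrite('pics/w4.png',im[:,:,::-1]);plan(p,R,[((.62,.0185,.05),fr(-.022,0),5)])"
```

```text
clock: 30.72
eef_pos: [0.4758, 0.0212, 0.0489]
tool_rot: [-3.141, -0.003, 3.12]
contact_force: [-2.8, -1.0, -0.3]
finger_gap: -0.0003
finger_force: 1.6
clock: 31.35
eef_pos: [0.5239, 0.02, 0.0491]
tool_rot: [-3.141, -0.002, 3.12]
contact_force: [-2.8, -1.9, -0.7]
finger_gap: -0.0
finger_force: 1.6
clock: 31.98
eef_pos: [0.5723, 0.0194, 0.0493]
tool_rot: [3.141, -0.001, 3.12]
contact_force: [-3.5, -2.8, -0.5]
finger_gap: -0.0004
finger_force: 1.6
[0.57228741 0.01939791 0.04934851] [ 0.465  0.578 -0.699  1.883  0.484  0.857  1.068]
5 off [[-0.24, 0.0, -0.0], [-0.24, 0.0, -0.0], [-0.24, 0.0, -0.0], [-0.24, 0.0, -0.0], [-0.24, 0.0, -0.0]] rot [0.0, -0.002, 0.002]
```

View pics/w4.png

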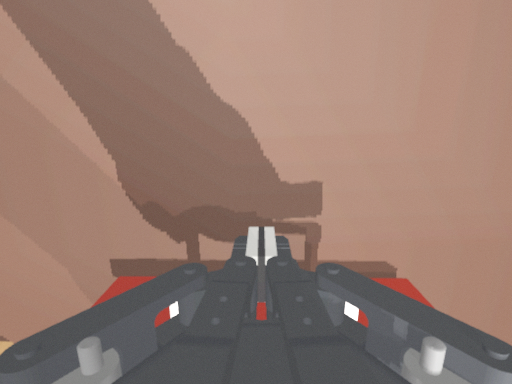

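The fingers are pushing the handle steadily at about 3 N, and the red panel moves just beyond them. Continuing, and slowing near the end.

```bash

python3 -m pendant '{"offset":[[-0.24,0,0],[-0.22,0,0],[-0.2,0,0],[-0.18,0,0],[-0.15,0,0]],"rot":[[0,0,0],[0,0,0],[0,0,0],[0,0,0],[0,0,0]],"gripper":[0,0,0,0,0]}'
python3 -m pendant '{"offset":[[-0.1,0,0],[-0.08,0,0],[-0.07,0,0],[-0.06,0,0],[-0.06,0,0]],"rot":[[0,0,0],[0,0,0],[0,0,0],[0,0,0],[0,0,0]],"gripper":[0,0,0,0,0]}'
```

```text
clock: 32.65
eef_pos: [0.6118, 0.0193, 0.0495]
tool_rot: [3.141, -0.001, 3.121]
contact_force: [-2.8, 0.3, 2.0]
finger_gap: -0.0001
finger_force: 1.5
clock: 33.28
eef_pos: [0.6259, 0.0188, 0.0492]
tool_rot: [3.141, -0.001, 3.121]
contact_force: [-3.1, 1.4, 2.6]
finger_gap: 0.0004
finger_force: 1.4
```

```bash

python3 -m pendant '{"offset":[[-0.05,0,0],[-0.05,0,0],[-0.05,0,0]],"rot":[[0,0,0],[0,0,0],[0,0,0]],"gripper":[0,0,0]}'
python3 -m pendant '{"offset":[[-0.05,0,0],[-0.05,0,0]],"rot":[[0,0,0],[0,0,0]],"gripper":[0,0]}'
```

```text
clock: 33.65
eef_pos: [0.6319, 0.0185, 0.0492]
tool_rot: [3.141, -0.001, 3.121]
contact_force: [-2.7, 0.9, 1.5]
finger_gap: 0.0
finger_force: 1.3
clock: 33.9
eef_pos: [0.6346, 0.0184, 0.049]
tool_rot: [-3.142, -0.005, 3.12]
contact_force: [-8.2, 1.3, 5.0]
finger_gap: -0.0002
finger_force: 3.8
```

Force is rising, so the drawer has reached its end. One more small nudge to confirm.

```bash

python3 -m pendant '{"offset":[[-0.04,0,0],[-0.04,0,0]],"rot":[[0,0,0],[0,0,0]],"gripper":[0,0]}'
python3 -m pendant '{"offset":[[0,0,0],[0,0,0]],"rot":[[0,0,0],[0,0,0]],"gripper":[0,0]}'
```

```text
clock: 34.15
eef_pos: [0.6346, 0.0183, 0.0487]
tool_rot: [-3.14, -0.011, 3.121]
contact_force: [-13.7, 0.8, 10.9]
finger_gap: 0.0001
finger_force: 6.5
clock: 34.4
eef_pos: [0.6346, 0.0183, 0.0487]
tool_rot: [-3.14, -0.011, 3.121]
contact_force: [-10.1, 1.0, 7.4]
finger_gap: -0.0001
finger_force: 5.5
```

```bash

python3 -m pendant '{"offset":[[0.1,0,0],[0.3,0,0],[0.6,0,0],[0.8,0,0],[0.9,0,0]],"rot":[[0,0,0],[0,0,0],[0,0,0],[0,0,0],[0,0,0]],"gripper":[0,0,0,0,0]}' | head -2
python3 -m pendant '{"offset":[[0.9,0,-0.4],[0.5,0,-0.8],[0,0,-0.9],[0,0,-0.9],[0,0,-0.9]],"rot":[[0,0,0],[0,0,0],[0,0,0],[0,0,0],[0,0,0]],"gripper":[0,0,0,0,0]}' | head -4
python3 -c "
from h import *
a=grab_frame('top')[60:320,90:430];b=grab_frame('scene')[120:384,30:470]
cv2.imwrite('pics/end.png',np.hstack([cv2.resize(a,(400,306)),cv2.resize(b,(400,306))])[:,:,::-1])"
```

```text
clock: 35.02
eef_pos: [0.5315, 0.0197, 0.0497]
clock: 35.65
eef_pos: [0.4758, 0.0207, 0.2068]
tool_rot: [-3.141, 0.001, 3.12]
contact_force: [0.0, -0.7, 0.4]
```

View pics/end.png

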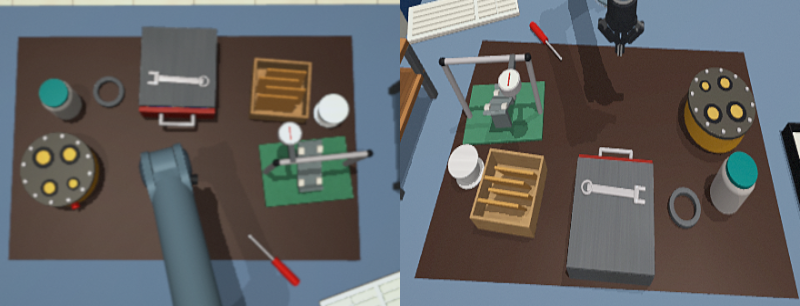

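The drawer is shut, with the red panel flush at (178,111) in the top half of the picture. The rest is empty at (310,165), and everything else is where it was.

```bash
python3 -c "
from station import *
print(finish_job())"
```

```text
the job is handed in; nothing more can be done
None
```

The gear shaft was laid flat in the drawer's middle lane, the drawer is fully shut, nothing else looks moved, and I handed the job in after about 36 s of the 61 s allowed; no verdict came back.

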